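# Index the rotary table to its next notch

## Robot

A 6-joint arm with a two-finger parallel gripper is mounted at the origin on a cart in front of the work surface, level with it; the furniture and walls round the work are solid. World frame = base frame: x ahead of the robot, y to its left, z up, the work surface at z = 0. Lengths are in m, angles in rad, forces in N, time in s.
With the tool pointing down it reaches from about 0.3 to 1 m from the base axis. Payload 5.1 kg.
Tool frame: the origin (TCP) lies at the very end of the fingers, on their centre line; the grasp point (between the pads) lies 19 mm behind it (pinch_z is the distance from the TCP to the grasp point, in m); x points along the fingers, z is the direction in which the jaws open and shut, and the axes are right-handed (so a half turn about x gives the same grasp; the last joint's range is limited). The gripper opens to 95 mm and grips with 3 to 60 N. Pads are 20 mm wide; open, the fingers measure 119 mm over their backs; the gripper's body (75 mm by 180 mm) begins 59 mm behind the grasp point.
Start: joints at [-1.22, 0.124, 1.65, -0, 1.367, -0.083], TCP at [0.273, -0.59, 0.215] pointing down, gripper open.
Joint ranges: [-2.61, 2.61], [-1.02, 2.33], [0.03, 2.71], [-1.35, 4.49], [0.32, 2.68], [-2.91, 2.91]. Speed limits (rad/s): [2.57, 2.57, 3.14, 3.14, 3.14, 3.14].

## Interface

Orientations are given as a unit quaternion [x, y, z, w].
In Python, from plant import * gives the robot as it stands. Calls block until the motion is done:
- move_ptp(position, orientation): joint-space move of the TCP to a pose.
- line_to(position, rotation=None, vel=0.15, guard=None): straight line of the TCP; rotation=None keeps the orientation; vel is the mean speed in m/s. With guard (N) it stops when the force on the tool has changed by that much, and returns True; else False.
- goto_joints(angles): joint-space move.
- let_go() and clamp(effort=None): open the fingers fully, or close them until they stop; effort is the grip in N (None keeps the last).
- wait(seconds).
- inverse_kinematics(position, orientation): joint angles nearest the present ones, or None.
- sense(): the state.
- snapshot(name): name is "scene" or "top" or "wrist"; returns (picture, depth): 384x512x3 uint8, red, green, blue; 384x512 float32, m along the optical axis (not along the pixel's ray), 0 where there is no reading.
- camera_info(name): a dict with "K" (3x3 intrinsics, pixels), "position" and "orientation" of the camera in the world; the wrist camera has in their place "mount" (4x4, takes a point from camera to tool coordinates, whose origin is the TCP and whose axes are the tool frame's). Camera axes: x right, y down, z forward; pixel columns grow to the right and rows downward; lengths in m; the calibration is good to about 2 mm. A picture is of the moment at which its call begins: read the wrist's pose just before it. camera_info takes no time and is no camera call.
A pose or a line that the arm cannot do raises Unreachable and nothing moves.
- finish_job(): hands the job in, once; it reports no verdict.
The state is a dict: "time_s": time; "qpos": joint angles; "joint_vel": joint speeds; "tau": joint torques, N m; "eef_pos": TCP position; "orientation": TCP orientation; "contact_force": force on the tool from outside, world axes, zero at the start; "wrist_torque": the same for the moment, N m; "gripper_width": finger opening in m.
Only numpy, scipy, OpenCV 4.12 (cv2) and the standard library are available. Lean on these libraries where they do the work, as an engineer would, in place of code of your own. Each camera call takes 0.05 s, during which the arm holds its last target. There are 200 camera calls.

## Task

Turn the indexing table on by one notch: with the fingertips press down the black spring plunger on its arm, turn the table counter-clockwise (seen from above) to the next notch, and let the plunger spring all the way up so that the table is locked there. Do not turn it back or run past that notch. Only press and push, grip or lift nothing, keep the relays standing in their nests, and do not disturb the bottle, tape measure, tape roll and cutters round the fixture.

Things in the scene. Friction and masses are not known exactly. Their poses are not given: they have to be found in the camera images.
- index_base: The indexing fixture fixed to the bench: grey 170 x 170 x 12 mm foot, over it a fixed dark steel index plate (210 mm across, 35 to 45 mm above the bench) with six open notches in its rim, 60 degrees apart, and over that the turning aluminium table (156 mm across, top 60 mm above the bench). Origin: under its centre, on the bench; at the start its -x axis points along the arm that carries the plunger.
- table_axis (a point): The point where the table's vertical turning axis meets the bench top (z = 0).
- plunger_top (a point): Centre of the flat top of the plunger: a round black button 32 mm across, the only one, on an arm that sticks out from the table and turns with it. It is 118 mm from the turning axis, and 90 mm above the bench when up; it goes down as the plunger is pressed.
- cheek_gap (a point): Point on the arm's axis at the button's centre, 108 mm above the bench, level with the tops of two upright cheeks on the arm, one before and one behind the button in the turning direction: each 6 mm thick, 44 mm long radially, 56 mm clear between them, button in the middle, open inwards and outwards. Fingertips that hold the button down turn the table by pushing on a cheek. Turns with the table.
- plunger (a joint): Press depth in m: 0 = up, 0.013 = stop; spring 3 N at 0, 7 N at the stop. Up, its dog sits in a notch of the index plate and blocks the table; pressed beyond about 0.009 it is under the plate and the table is free. Let go between notches it rises only to about 0.009 and rides under the plate, and it springs up to 0 by itself when the next notch comes over it, which locks the table.
- index_table (a joint): Angle of the table and its arm about the vertical axis, rad, counter-clockwise seen from above is positive. 0 = in the starting notch, 1.047 (60 degrees) = in the next notch counter-clockwise. A notch leaves about 0.015 rad of play. Turning it takes about 0.25 N m of friction (2 to 3 N at the button's radius); it stays where it is left.
- relay_1: Small blue relay, 34 x 24 x 32 mm, loose, standing in a shallow black nest (walls 6 mm high) on the table, 120 degrees clockwise, seen from above, from the arm; its origin is the centre of its underside, z up. It rides round with the table.
- nest_1 (a point): Centre of the floor of the nest in which relay_1 stands, 51 mm from the axis, 60 mm above the bench; turns with the table.
- relay_2: Small blue relay, 34 x 24 x 32 mm, loose, standing in a shallow black nest (walls 6 mm high) on the table, opposite the arm; its origin is the centre of its underside, z up. It rides round with the table.
- nest_2 (a point): Centre of the floor of the nest in which relay_2 stands, 51 mm from the axis, 60 mm above the bench; turns with the table.
- relay_3: Small blue relay, 34 x 24 x 32 mm, loose, standing in a shallow black nest (walls 6 mm high) on the table, 120 degrees counter-clockwise, seen from above, from the arm; its origin is the centre of its underside, z up. It rides round with the table.
- nest_3 (a point): Centre of the floor of the nest in which relay_3 stands, 51 mm from the axis, 60 mm above the bench; turns with the table.
- bottle: Red bottle with a white nozzle, standing, 35 mm across and 110 mm high, on the bench near the fixture, loose, not to be moved; its origin is the centre of its underside.
- tape_measure: Yellow tape measure, 62 x 78 x 36 mm, on the bench near the fixture, loose, not to be moved; its origin is the centre of its underside.
- tape_roll: Yellow roll of tape lying flat, 82 mm across, 26 mm high, on the bench near the fixture, loose, not to be moved; its origin is the centre of its underside.
- pliers: Red-handled side cutters lying flat, 53 x 128 x 13 mm, on the bench near the fixture, loose, not to be moved; its origin is the centre of its underside.
Mind the look-alikes: they are no part of the job. What is shaped like the relay_3 but brown or yellow is not meant.

How it is judged:
By the outcome, as a careful person would: the job done as asked, in the order asked, and still so for the second after the job is handed in, with the robot touching nothing.
It also fails if it takes over 35 s, if anything falls off the work surface, if the arm or the gripper's body presses on something with over 40 N, if the wrist force passes 120 N, or if a joint passes its speed limit or range.

## Working session

There is one attempt and no reset: what is moved stays moved. The work goes in short steps, each a Python script; the robot and the scene stay as the last script left them, time stands still between calls to the robot, and variables do not carry over. Pictures are saved under pics/ and viewed, about 8 in all and at most 12, crops included, and the job is handed in when it is done.

```bash
mkdir -p pics; ls; python3 - <<'E'
from plant import *
import cv2,numpy as np
for n in("top","scene"):
    p,d=snapshot(n); np.savez(f"{n}.npz",p=p,d=d); cv2.imwrite(f"pics/{n}0.png",p[:,:,::-1])
    print(n,camera_info(n))
s=sense();print(s)
E
```

```text
pics
top {'K': array([[459.95120042,   0.        , 258.71897993],
       [  0.        , 459.95120042, 190.69851741],
       [  0.        ,   0.        ,   1.        ]]), 'position': array([0.45738595, 0.15928409, 1.15618166]), 'orientation': array([-0.70466813,  0.70897248, -0.01753848,  0.02220922])}
scene {'K': array([[412.54493456,   0.        , 261.4160426 ],
       [  0.        , 412.54493456, 191.28577853],
       [  0.        ,   0.        ,   1.        ]]), 'position': array([ 0.18399496, -0.39764742,  0.75685383]), 'orientation': array([ 0.89186762, -0.23711128,  0.10894974, -0.36943247])}
{'time_s': 0.1, 'qpos': array([-1.21960406e+00,  1.24432271e-01,  1.65152782e+00,  4.38785212e-06,
        1.36747611e+00, -8.25885914e-02]), 'joint_vel': array([-9.75851215e-04, -5.86054953e-05, -3.38100145e-03, -2.62428627e-04,
       -9.43816849e-04,  7.59632974e-04]), 'tau': array([ 4.57868664e-04, -4.18881261e+01, -3.61096072e+01,  7.76928244e-02,
        4.61628602e-02, -6.50361881e-05]), 'eef_pos': array([ 0.2729823 , -0.5892696 ,  0.21352057]), 'orientation': array([ 0.38108502,  0.59639975, -0.38029256,  0.59536469]), 'contact_force': array([0.39755905, 0.64506446, 0.17484082]), 'wrist_torque': array([-0.04671421,  0.01192889,  0.03001306]), 'gripper_width': 0.09532868085900806}
```

View pics/top0.png

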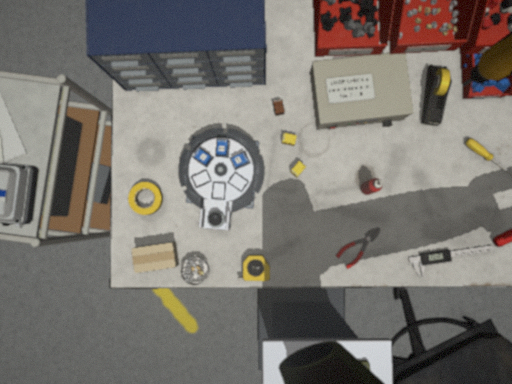

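View pics/scene0.png

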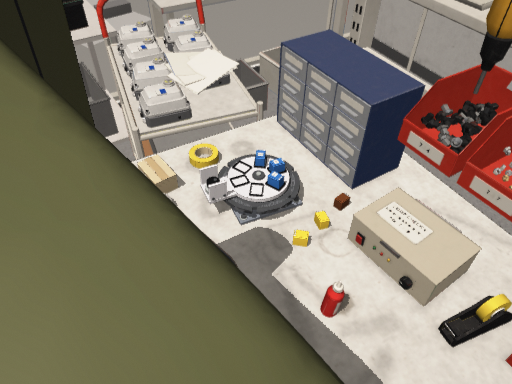

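The top view shows the fixture centre near (221,170). The arm and black button are near (215,215), pointing towards the robot. Image up is +x and left is +y, so counter-clockwise carries the arm to image right. The scene view shows the same, with the button between white cheeks at (212,183). Next I'll measure both points.

```bash
cat > h.py <<'E'
import numpy as np,cv2
from plant import *
from scipy.spatial.transform import Rotation as R
def cast(name,uv,z):
    c=camera_info(name);K=c["K"];d=np.linalg.inv(K)@[uv[0],uv[1],1.]
    d=R.from_quat(c["orientation"]).apply(d);o=np.array(c["position"])
    return o+d*(z-o[2])/d[2]
def cloud(name,d):
    c=camera_info(name);K=c["K"];v,u=np.mgrid[:d.shape[0],:d.shape[1]]
    P=np.stack([(u-K[0,2])/K[0,0]*d,(v-K[1,2])/K[1,1]*d,d],-1)
    return P@R.from_quat(c["orientation"]).as_matrix().T+np.array(c["position"])
E
python3 - <<'E'
from h import *
f=np.load("top.npz");p,d=f["p"],f["d"];P=cloud("top",d)
Z=P[...,2];v,u=np.mgrid[:384,:512]
w=(np.hypot(u-221,v-170)<60)
print("bench z",np.median(Z[100:120,130:170]))
m=w&(Z>.052)&(Z<.066)
def fit(m,z):
    cs,_=cv2.findContours(m.astype(np.uint8),cv2.RETR_EXTERNAL,cv2.CHAIN_APPROX_NONE)
    (c,r)=cv2.minEnclosingCircle(max(cs,key=cv2.contourArea));return c,r,cast("top",c,z)
# index plate: dark rim, z 35-45
print("plate",fit(w&(Z>.03)&(v<205),.045))
# hub: dark & small near centre
dark=p.max(-1)<90
for nm,c0,rad,z in(("hub",(221,170),10,.06),("button",(215,216),14,.09)):
    mm=dark&(np.hypot(u-c0[0],v-c0[1])<rad)
    n,l,s,c=cv2.connectedComponentsWithStats(mm.astype(np.uint8))
    for i in range(1,n):
        if s[i,4]>20: print(nm,s[i],c[i],cast("top",c[i],z),"Z",np.median(Z[l==i]))
blue=(p[...,2]>p[...,0].astype(int)+50)&w
n,l,s,c=cv2.connectedComponentsWithStats(blue.astype(np.uint8))
for i in range(1,n):
    if s[i,4]>30:print("blue",s[i,4],c[i],cast("top",c[i],.092),np.median(Z[l==i]))
f=np.load("scene.npz");ps=f["p"]
a=cv2.resize(p[120:240,150:300],None,fx=4,fy=4,interpolation=cv2.INTER_CUBIC)
b=cv2.resize(ps[140:230,180:310],None,fx=4,fy=4,interpolation=cv2.INTER_CUBIC)
o=np.zeros((600,600,3),np.uint8);o=cv2.copyMakeBorder(a,0,0,0,0,0)
cv2.imwrite("pics/crop.png",a[:,:,::-1])
E
```

```text
bench z 0.0003034016181509003
plate ((220.81716918945312, 170.10447692871094), 43.22123336791992, array([0.57058677, 0.2581431 , 0.045     ]))
hub [216 164  10  11  36] [220.86111111 169.        ] [0.57171384 0.25669993 0.06      ] Z 0.06604633121590209
button [209 212  13  13 135] [214.77777778 218.02222222] [0.45468286 0.26827299 0.09      ] Z 0.0897749585365939
blue 99 [221.25252525 147.3030303 ] [0.61916264 0.25287854 0.092     ] 0.09058768183392019
blue 102 [202.16666667 156.38235294] [0.5981771  0.29738452 0.092     ] 0.0912624569996987
blue 90 [239.13333333 159.68888889] [0.58985375 0.21128704 0.092     ] 0.0904869873135381
```

View pics/crop.png

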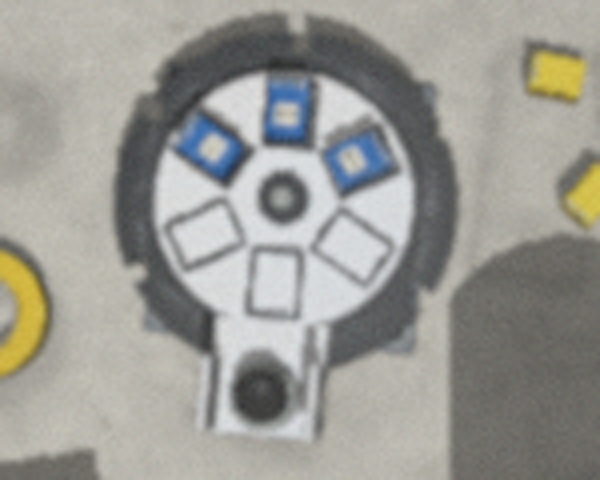

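Axis (0.571,0.257) and button (0.4547,0.268) are 117 mm apart, against 118 expected. The button depth reads 0.0898, and relay_2 lies opposite the arm. The measurements agree, so I'll close the fingers and go above the button.

```bash
cat >> h.py <<'E'
AX=np.array([.571,.257]);B=np.array([.4547,.2683])
A0=np.arctan2(*(B-AX)[::-1]);RR=.118
def pose(th,t,z,sgn,r=RR):
    a=A0+th;rad=np.array([np.cos(a),np.sin(a)]);tan=np.array([-rad[1],rad[0]])
    q=AX+r*rad+t*tan;x=np.array([0,0,-1.]);zz=sgn*np.r_[tan,0]
    return np.r_[q,z],R.from_matrix(np.stack([x,np.cross(zz,x),zz],1)).as_quat()
def tang(th,f):
    a=A0+th;return -np.sin(a)*f[0]+np.cos(a)*f[1]
E
python3 - <<'E'
from h import *
for s in(1,-1):
    for th in(0,.5,1.12):
        j=inverse_kinematics(*pose(th,.01,.078,s));print(s,th,None if j is None else np.round(j,2))
s=1 if abs(inverse_kinematics(*pose(0,.01,.2,1))[5])<abs(inverse_kinematics(*pose(0,.01,.2,-1))[5]) else -1
clamp(10)
move_ptp(*pose(0,.01,.2,s))
line_to(pose(0,.01,.125,s)[0],vel=.12)
st=sense();print(s,st["time_s"],st["eef_pos"],st["gripper_width"],st["contact_force"],pose(0,.01,.125,s)[0])
p,d=snapshot("wrist");cv2.imwrite("pics/w1.png",p[:,:,::-1])
t,d=snapshot("scene");cv2.imwrite("pics/s1.png",cv2.resize(t[130:230,170:310],None,fx=5,fy=5,interpolation=cv2.INTER_CUBIC)[:,:,::-1])
E
```

```text
1 0 [ 0.42 -0.03  2.05 -0.    1.12  2.08]
1 0.5 [ 0.3  -0.06  2.08 -0.    1.12  1.47]
1 1.12 [ 0.18  0.01  2.01 -0.    1.12  0.73]
-1 0 [ 0.42 -0.03  2.05 -0.    1.12 -1.06]
-1 0.5 [ 0.3  -0.06  2.08 -0.    1.12 -1.67]
-1 1.12 [ 0.18  0.01  2.01 -0.    1.12 -2.41]
-1 5.425 [0.45309665 0.25862909 0.12566028] 0.0005522498497914368 [0.12667035 0.20916881 0.94996054] [0.45258601 0.25845831 0.125     ]
```

View pics/w1.png

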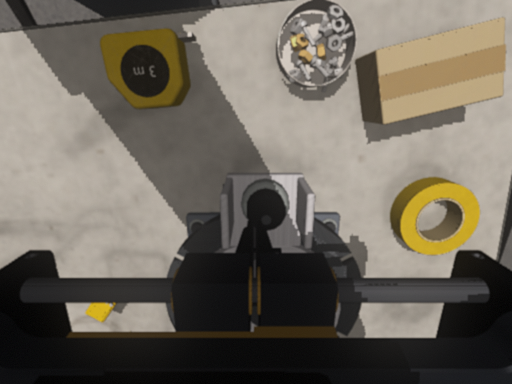

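View pics/s1.png

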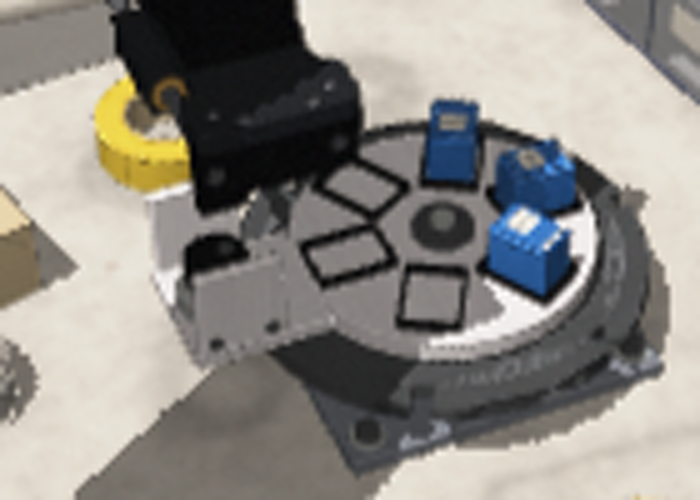

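The wrist view shows the button at about (265,203) with the cheeks either side (228 and 303), and the fingers end beside it. The scene view shows the gripper above the arm with nothing touching. I'll project the TCP and my button estimate into the wrist image as a check.

```bash
python3 - <<'E'
from h import *
s=sense();c=camera_info("wrist");K=c["K"];M=np.array(c["mount"])
Rt=R.from_quat(s["orientation"]).as_matrix();T=np.eye(4);T[:3,:3]=Rt;T[:3,3]=s["eef_pos"]
W=T@M;Wi=np.linalg.inv(W)
def pr(X):
    x=Wi@np.r_[X,1];u=K@x[:3];return np.round(u[:2]/u[2],1)
print("tcp",pr(s["eef_pos"]),"btn",pr(np.r_[B,.09]),"axis hub",pr(np.r_[AX,.06]))
for t in(-.031,.031):print("cheek",t,pr(pose(0,t,.108,1)[0]))
for r in (.096,.14):print("cheek end",r,pr(pose(0,-.028,.108,1,r)[0]),pr(pose(0,.028,.108,1,r)[0]))
p=cv2.imread("pics/w1.png");cv2.imwrite("pics/w1c.png",cv2.resize(p[160:280,190:340],None,fx=4,fy=4))
E
```

```text
tcp [254.5 235.3] btn [266.4 215. ] axis hub [263.6 309.9]
cheek -0.031 [309.8 223. ]
cheek 0.031 [225.2 223. ]
cheek end 0.096 [304.1 249.7] [230.  249.7]
cheek end 0.14 [307.5 194.4] [228.5 194.4]
```

View pics/w1c.png

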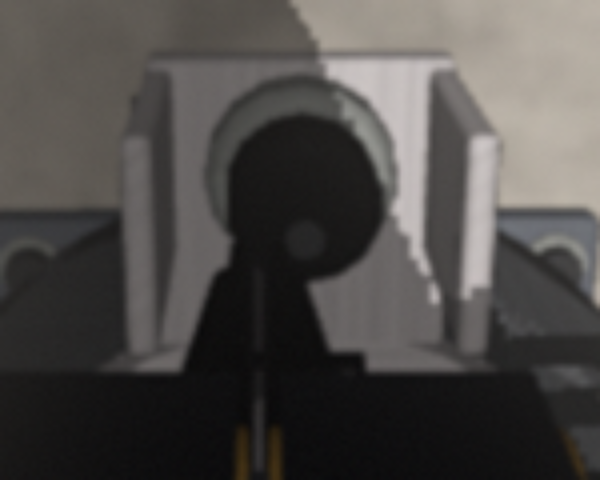

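The projected cheek corners match the picture to within 1 px, so the calibration is good here. The fingertips taper to about 12 mm and sit over the button's leading half. Pressing now.

```bash
python3 - <<'E'
from h import *
s=-1
line_to(pose(0,.008,.097,s)[0],vel=.1)
print(line_to(pose(0,.008,.080,s)[0],vel=.02,guard=2.0))
st=sense();z0=st["eef_pos"][2];print(st["time_s"],st["eef_pos"],st["contact_force"])
z=min(z0+.001,.091)-.0122
print(line_to(pose(0,.008,z,s)[0],vel=.02,guard=12))
st=sense();print(z,st["time_s"],st["eef_pos"],st["contact_force"])
E
```

```text
True
6.5 [0.4530456  0.26056373 0.0877817 ] [-0.04252807  0.1459728   3.20243843]
False
0.07658170028429184 7.2 [0.45304351 0.2605724  0.07716836] [-1.00127139 -0.3819463   7.11228747]
```

Pressed to about 12.5 mm, and the force fits the spring. Now turning.

```bash
python3 - <<'E'
from h import *
s=-1;z=.0764
for th in np.linspace(0,.82,9)[1:]:
    P,q=pose(th,.010,z,s)
    g=line_to(P,q,vel=.06,guard=15)
    st=sense();f=st["contact_force"];print(round(th,2),g,round(st["time_s"],2),np.round(st["eef_pos"]-P,4),"tan %.1f z %.1f"%(tang(th,f),f[2]))
    if g:break
t,d=snapshot("scene");cv2.imwrite("pics/s2.png",cv2.resize(t[130:230,170:310],None,fx=5,fy=5,interpolation=cv2.INTER_CUBIC)[:,:,::-1])
E
```

```text
0.1 False 7.58 [ 0.0006 -0.0001  0.0008] tan 0.9 z 7.7
0.2 False 7.93 [ 0.0008 -0.0002  0.0008] tan 1.5 z 7.0
0.31 False 8.28 [ 0.0009 -0.0001  0.0008] tan 1.8 z 6.5
0.41 False 8.63 [ 0.001  -0.0002  0.0007] tan 1.9 z 6.0
0.51 False 8.98 [ 0.0011 -0.0001  0.0008] tan 1.7 z 7.0
0.62 False 9.33 [ 0.0013 -0.0001  0.0008] tan 2.2 z 6.1
0.72 False 9.68 [ 0.0014 -0.      0.0009] tan 1.5 z 6.2
0.82 False 10.03 [0.0016 0.0001 0.001 ] tan 0.8 z 6.5
```

View pics/s2.png

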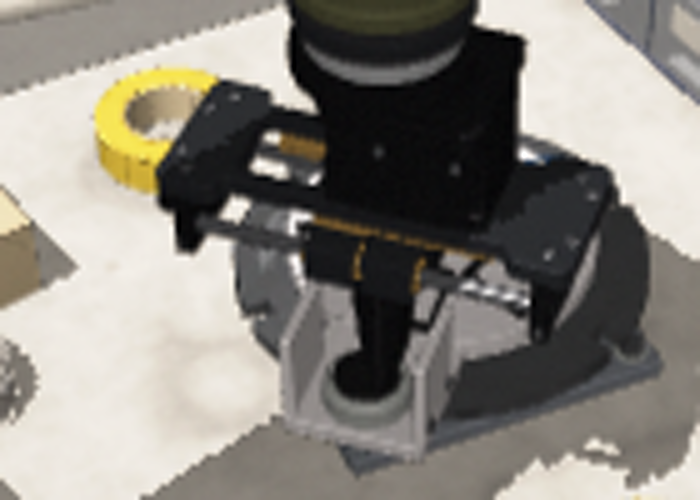

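The scene view shows the arm turned about 45°, with the button held down (370,385) and the fingers between the cheeks near the leading one. I'll lift clear of the button so the dog rides under the plate, then push on the cheek until it locks.

```bash
python3 - <<'E'
from h import *
s=-1
line_to(pose(.82,.010,.0955,s)[0],vel=.06)
st=sense();print(st["time_s"],st["eef_pos"],np.round(st["contact_force"],1)); f0=st["contact_force"]
for th in np.arange(.84,1.17,.02):
    P,q=pose(th,.010,.0955,s)
    g=line_to(P,q,vel=.03,guard=5)
    st=sense();f=st["contact_force"];print(round(th,2),g,round(st["time_s"],2),"tan %.1f z %.1f"%(tang(th,f),f[2]),np.round(tang(th,st["eef_pos"]-P)*1e3,1))
    if g or tang(th,f-f0)<-6:break
for n in("scene","top"):
    t,d=snapshot(n);np.savez(n+"3.npz",p=t,d=d)
t=np.load("scene3.npz")["p"]
cv2.imwrite("pics/s3.png",cv2.resize(t[130:230,170:310],None,fx=5,fy=5,interpolation=cv2.INTER_CUBIC)[:,:,::-1])
E
```

```text
10.55 [0.48856185 0.17129662 0.09507299] [0.3 0.1 0.4]
0.84 False 10.8 tan -0.7 z 0.7 -0.3
0.86 False 11.05 tan -0.1 z 0.2 -0.1
0.88 False 11.3 tan 0.6 z -0.3 -0.1
0.9 False 11.55 tan 0.2 z -0.2 -0.1
0.92 False 11.8 tan -0.0 z -0.8 -0.1
0.94 False 12.05 tan -3.2 z -0.2 -0.6
0.96 False 12.3 tan -3.0 z 0.5 -0.3
0.98 False 12.55 tan -2.5 z 0.7 0.0
1.0 False 12.8 tan -2.9 z -0.2 0.1
1.02 False 13.05 tan -3.3 z 0.1 0.1
1.04 False 13.3 tan -2.6 z 0.4 0.1
1.06 False 13.55 tan -2.5 z -0.0 0.1
1.08 False 13.8 tan -0.7 z 0.1 0.9
1.1 False 14.05 tan -0.4 z 1.0 0.5
1.12 False 14.3 tan -1.5 z -0.1 0.1
1.14 False 14.55 tan -1.7 z 1.3 -0.0
1.16 False 14.8 tan -6.1 z 4.1 -1.7
```

View pics/s3.png

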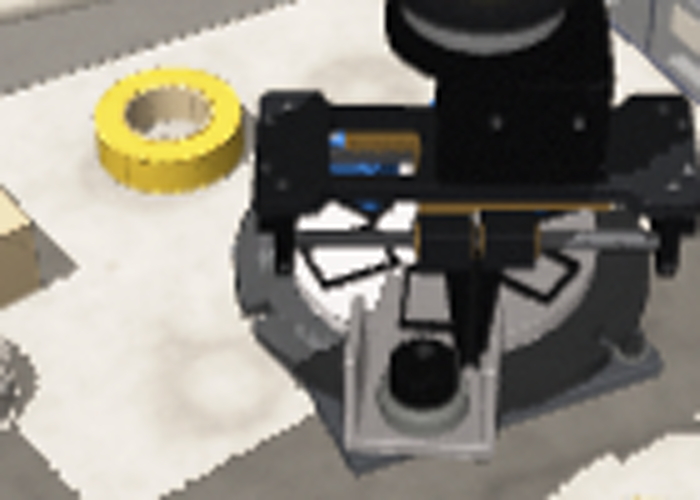

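The push force jumped with 1.7 mm of lag at the expected angle. The scene view shows the button standing up (425,370) and the finger against the leading cheek. I'll check by depth, back the finger off inside the gap, retract and measure again.

```bash
python3 - <<'E'
from h import *
s=-1
th=1.16
g=line_to(*pose(1.175,.010,.0955,s),vel=.03,guard=6);st=sense();f=st["contact_force"];print("push",g,round(tang(th,f),1),tang(th,st["eef_pos"]-pose(1.175,.01,.0955,s)[0])*1e3)
line_to(*pose(1.1,.010,.0955,s),vel=.06)
print(sense()["contact_force"])
P,q=pose(1.1,.010,.25,s);line_to(P,vel=.15)
move_ptp(P+[-.1,-.3,.05],q)
wait(.3)
p,d=snapshot("top");np.savez("top4.npz",p=p,d=d);P3=cloud("top",d);Z=P3[...,2]
f=np.load("top.npz");p0,d0=f["p"],f["d"]
v,u=np.mgrid[:384,:512];dark=p.max(-1)<90
C=AX+RR*np.array([np.cos(A0+1.047),np.sin(A0+1.047)]);print("expect",C)
near=np.hypot(P3[...,0]-C[0],P3[...,1]-C[1])<.022
m=dark&near&(Z>.07)
c=np.array([u[m].mean(),v[m].mean()]);X=cast("top",c,.09)
print("button",c,m.sum(),X,"Z",np.median(Z[m]),"dtheta",np.arctan2(*(X[:2]-AX)[::-1])-A0+2*np.pi,"r",np.hypot(*(X[:2]-AX)))
blue=(p[...,2]>p[...,0].astype(int)+50)&(np.hypot(u-221,v-170)<60)
n,l,ss,cc=cv2.connectedComponentsWithStats(blue.astype(np.uint8))
for i in range(1,n):
    if ss[i,4]>30:
        x=cast("top",cc[i],.092);print("relay",x,np.median(Z[l==i]),np.hypot(*(x[:2]-AX)))
cv2.imwrite("pics/t4.png",np.vstack([p0[100:290,110:400],p[100:290,110:400]])[:,:,::-1].repeat(1,0))
st=sense();print(st["time_s"],st["eef_pos"])
E
```

```text
push False -12.2 -3.242115723431953
[ 0.01570383 -0.04531282 -0.72993903]Traceback (most recent call last):
  File "<stdin>", line 8, in <module>
plant.Unreachable: the arm cannot take that pose within its joint ranges
```

```bash
python3 - <<'E'
from h import *
q=np.array(sense()["qpos"]);q[0]-=.8;goto_joints(q);wait(.3)
p,d=snapshot("top");np.savez("top4.npz",p=p,d=d);P3=cloud("top",d);Z=P3[...,2]
f=np.load("top.npz");p0=f["p"]
v,u=np.mgrid[:384,:512];dark=p.max(-1)<90
C=AX+RR*np.array([np.cos(A0+1.047),np.sin(A0+1.047)]);print("expect",C)
near=np.hypot(P3[...,0]-C[0],P3[...,1]-C[1])<.022
m=dark&near&(Z>.07)
c=np.array([u[m].mean(),v[m].mean()]);X=cast("top",c,.09)
print("button",c,m.sum(),X,"Z",np.median(Z[m]),"dtheta",(np.arctan2(*(X[:2]-AX)[::-1])-A0)%(2*np.pi),"r",np.hypot(*(X[:2]-AX)))
blue=(p[...,2]>p[...,0].astype(int)+50)&(np.hypot(u-221,v-170)<60)
n,l,ss,cc=cv2.connectedComponentsWithStats(blue.astype(np.uint8))
for i in range(1,n):
    if ss[i,4]>30:
        x=cast("top",cc[i],.092);print("relay",x,np.median(Z[l==i]),np.hypot(*(x[:2]-AX)))
cv2.imwrite("pics/t4.png",np.vstack([p0[100:290,110:400],p[100:290,110:400]])[:,:,::-1])
st=sense();print(st["time_s"],st["eef_pos"])
E
```

```text
expect [0.50237498 0.16100726]
button [261.1875   195.953125] 128 [0.50516453 0.16049702 0.09      ] Z 0.08995454758571986 dtheta 1.0689672604910747 r 0.11682095229306136
relay [0.61913172 0.25292017 0.092     ] 0.09093105324970951 0.04830432292257394
relay [0.59743491 0.29799011 0.092     ] 0.09115040662160867 0.04877492804123235
relay [0.54736025 0.30176676 0.092     ] 0.09038361652435578 0.050625094582422474
18.525 [ 0.46834054 -0.26335366  0.24861052]
```

View pics/t4.png

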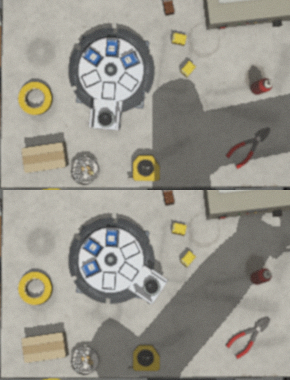

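The before and after views show the arm turned one notch to image right, all three relays standing in their nests, and the surrounding items unmoved. The button reads 90 mm (fully up). Handing in.

```bash
python3 -c "
from plant import *
finish_job()"
```

```text
the job is handed in; nothing more can be done
```

The table is one notch further counter-clockwise and locked there, and I have handed the job in; it gave no verdict. I pressed the plunger down about 12 mm with closed fingers and turned the table about 45°. Then I lifted clear so the dog rode under the plate, and pushed on the leading cheek until the plunger sprang up.

- **Lock:** a further push of about 12 N on the cheek met a stop, with the fingers 3 mm short of their target.
- **Plunger:** the depth camera puts the button top at 90.0 mm, so it is fully up.
- **Angle:** I measured 1.069 rad against 1.047 expected. The 0.022 rad difference is about 2.6 mm at the button, slightly more than the camera's 2 mm accuracy and the notch's play. I put it down to measurement error, since the lock checks agree.
- **Relays:** all three have their tops at 90 to 91 mm, 48 to 51 mm from the axis, so they are standing in their nests.
- **Surroundings:** the bottle, tape measure, tape roll and cutters look unmoved in the before and after top views. I compared these by eye only.
- **Failed call:** one retreat move was refused as unreachable and nothing moved. I turned the base joint away instead.
- **Time:** the robot clock read about 18.5 s of the 35 s allowed.

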